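Unbolt the eyelet press guard and raise it to the pointer

ROBOT

A 6-joint arm with a two-finger parallel gripper is mounted at the origin on the work surface. World frame = base frame: x ahead of the robot, y to its left, z up, the work surface at z = 0. Lengths are in mm, angles in rad, forces in N, time in s.
With the tool pointing down it reaches from about 350 to 975 mm from the base axis. Payload 7.1 kg.
Tool frame: the origin (TCP) lies midway between the tips of the shut fingers; the grasp point (between the pads) lies ctrl.grip_point_offset behind it (ctrl.grip_point_offset is the distance from the TCP to the grasp point, in mm); z points along the fingers, y is the line along which they close (so a half turn about z gives the same grasp; the last joint's range is limited). The gripper opens to 88 mm and grips with 3 to 60 N. Pads are 20 mm wide; open, the fingers measure 115 mm over their backs; the gripper's body (75 mm by 178 mm) begins 61 mm behind the grasp point.
Start: joints at [-1.351, 0.423, 1.63, -0, 1.089, -0.019], TCP at [147.855, -607.243, 222.675] pointing down, gripper open.
Joint ranges: [-3, 3], [-0.9, 2.11], [0.09, 2.58], [-1.31, 4.45], [0.11, 2.69], [-2.54, 2.54]. Speed limits (rad/s): [2.39, 2.39, 3.01, 3.14, 3.14, 3.14].

INTERFACE

Orientations are given as a rotation vector (axis times angle).
In Python, from workcell import ctrl, get_image, close_job, finder gives the robot as it stands.
- The arm moves only by the tool servo_tool, never from a script. Its argument "deltas" is a list of rows, each a list of 2 entries, a list of its own where there are three numbers: the shift along the tool's x, y, z in mm, then the turn, a rotation vector about the tool's x, y, z in rad. A call has 1 to 5 rows; each row is the pose to reach, as a shift and turn from the pose commanded when the call began, along the tool's axes at that moment; what a row does not reach only later rows make up. A row lasts 1/12 s, in which the tool goes at most 41.7 mm and 7.16 degrees, less where a joint would pass 70% of its speed; a pose out of reach is approached as far as the arm can. A call with a gripper value outside its range is refused whole. "grip" is the closure, from -1 (fully open) to 1 (shut), so that 0 is half open, set as the call begins (left out, the last holds). The fingers move at their own pace and stop on an object; the grip force is fixed at half the most. Time passes only in rows, so rows that repeat a pose let the fingers close. It gives the time, the measured TCP pose, the force, the opening and the grip force at its end, in the units of the state.
- ctrl.get_obs(): the state, without advancing time (a new reading comes with each control period).
- get_image(name): name is "side" or "top" or "wrist"; returns a dict with "frame" (400x640x3 uint8, blue, green, red), "depth" (400x640 float32, mm along the optical axis (not along the pixel's ray), 0 where there is no reading), "K" (3x3 intrinsics, pixels), "dist" ([k1, k2, p1, p2, k3] as OpenCV has them; the pictures are not rectified), "pose" (4x4, takes a point from camera to world coordinates). Camera axes: x right, y down, z forward; pixel columns grow to the right and rows downward; lengths in mm; the calibration is good to about 2 mm. A picture is of the moment at which its call begins.
- close_job(): hands the job in; it is judged then, once.
Trained networks look in a picture, given as the dict that the camera call returned (one of the last four; its "shot" number tells which), for a name from the list of things; names that differ only in an ending like _2 or _b are one class to them, and where a whole thing is asked for, a point or a joint stands for the part that bears it (a point fixed in the world has none). Each returns a list of dicts, best first, with "score" (0 to 1); they miss things now and then, are a little off and sometimes report something else, mostly with a low value. They report only what shows in the picture. A call takes as long as a camera call.
- finder.search_frame(query, picture): "rect" ([centre column, centre row, width, height] as shares, 0 to 1, of the picture: columns of its width, rows of its height, round what is visible of it).
- finder.silhouettes(query, picture): "mask" (400x640 bool, what is visible of it) and "rect" ([centre column, centre row, width, height] as shares, 0 to 1, of the picture: columns of its width, rows of its height, round what is visible of it).
The state is a dict: "t": time; "qpos": joint angles; "qvel": joint speeds; "joint_torque": joint torques, N m; "ee_pos": TCP position; "orientation": TCP orientation; "ft_force": force on the tool from outside, world axes, zero at the start; "moment": the same for the moment, N m; "width": finger opening in mm; "grasp_force": force on a finger pad.
Only numpy, scipy, OpenCV 4.12 (cv2) and the standard library are available. Lean on these libraries where they do the work, as an engineer would, in place of code of your own. Each camera call takes 0.05 s, during which the arm holds its last target. There are 200 camera calls.

TASK

Open the guard of the eyelet press for the next job: lift the bolt's handle up clear of its notch and draw the bolt fully back out of the guard, then raise the clear guard until the top edge of its lift rail is level with the pointer on the post to the right (as the robot faces it), and leave it standing there with the bolt still drawn. Do not shift the other things lying about.

Things in the scene. Friction and masses are not known exactly. Their poses are not given: they have to be found in the camera images.
- press: Green bench press, fixed. Origin: on the table, under the guard, midway between its two posts; the guard faces its -x (robot side), +y points to the bolt's side, z up. Base plate x -85 to 190, y -160 to 285 mm, 14 thick. Aluminium posts 20 x 20 mm at y = -120 and 120 mm, x -6 to 14 mm, crossbar on top to z = 352 mm. Bolt pedestal in front of the left post: x -75 to -20, y 134 to 278, top z 86 mm.
- notch (a point): Point on the axis of the bolt's 14 mm rod, which runs along the press's y at x -50, z 100 mm; here y = 185 mm, the notch's middle. In front of the rod (x -74 to -64 mm) a steel wall with top z 114 mm runs from y 148 to 262 mm; its notch, y 178 to 192 mm, holds the handle's stem while the bolt is shot. A collar at each end of the wall, y 134 and 278 mm, reaches z 118 mm.
- bolt (a joint): Travel of the barrel bolt along the press's +y, away from the guard, m: 0 to 0.002 at the start (shot, tip 18 mm into the keeper on the guard), 0.045 at its stop (fully back). About 2 N of friction; stays where it is left. The wall holds it while its handle is in the notch.
- handle (a joint): Angle of the bolt's handle about the rod's axis, rad: 0 = level, pointing to the press's -x (towards the robot), grows as it is lifted, 1.57 = straight up, stop at 1.7; starts at 0 to 0.25. It passes over the wall above 0.7 (1.0 or more is comfortable). Stiff (0.04 N m): stays where it is left.
- knob (a point): Centre of the steel ball knob, 24 mm across, at the end of the handle, 55 mm from the rod's axis; the stem is 8 mm thick. Moves with the handle and bolt.
- guard (a joint): Height of the clear guard above its closed position, m: 0 = closed, 0.14 = top stop. Counterbalanced: about 2 N (up to 4 N) up or down moves it, and it stays where it is left. The shot bolt blocks it. Panel 216 mm wide, z 16 to 190 mm when closed.
- lip (a point): Middle of the top edge of the guard's lift rail, at x -54, y -22.5, z 98 mm in the press's frame when closed. The rail is an aluminium angle across the guard's front, y -100 to 55 mm: an 8 mm thick shelf reaching forward to x -58 mm and, at its front, an upturned flange 8 mm thick with this top edge, 46 mm clear of the panel. Push it up from below or pinch the flange.
- rail_edge (a point): Middle of the lift rail's lower front edge (x -58, y -22.5, z 66 mm in the press's frame when closed), 32 mm below the rail's top edge. Below it there is free space down to the base plate. Moves with the guard.
- pointer: Dark steel clip on the right-hand post (press's -y side) with a flat pointer blade, 6 mm thick and 12 mm wide, reaching forward beside the rail's end. Fixed. Origin: top face of the blade at its front end. The rail's top edge (point lip) shall be level with this point, which is 67 to 117 mm above the closed rail's.
- weight: Bystander, to be left alone: pattern weight: black steel bar 130 x 35 x 30 mm with a wire handle to 59 mm; origin under its centre.
- spool: Bystander, to be left alone: wooden thread spool, 32 mm across, 40 mm tall, standing; origin under its centre.
- tin: Bystander, to be left alone: round metal tin, 56 mm across, 35 mm tall; origin under its centre.
- chalk: Bystander, to be left alone: white chalk block 50 x 30 x 12 mm; origin under its centre.
- shears: Bystander, to be left alone: tailor's shears lying flat, 250 mm long, 12 mm high, origin at the pivot.
- rule: Bystander, to be left alone: aluminium rule 300 x 30 x 5 mm; origin under its centre.
- awl: Bystander, to be left alone: wood-handled awl, 140 mm long, lying; origin under its centre.
- cup: Bystander, to be left alone: small white cup 44 mm across, 30 mm tall, standing on the press base behind the guard; origin under its centre.

How it is judged:
By the outcome, as a careful person would: the job done as asked, in the order asked, and still so for the second after the job is handed in, with the robot touching nothing.
It also fails if it takes over 54 s, if anything falls off the work surface, if the arm or the gripper's body presses on something with over 40 N, if the wrist force passes 120 N, or if a joint passes its speed limit or range.

## Working session

There is one attempt and no reset: what is moved stays moved. The work goes in short steps, Python scripts to look and compute and a tool call to move; the robot and the scene stay as the last step left them, time stands still between calls to the robot, and variables do not carry over. Pictures are saved under pics/ and viewed, at most 10 in all, crops included, and the job is handed in when it is done.

Besides the shell and the picture viewer there is one more tool, called after "Request:" as name(argument=value, ...) on one line, values as JSON. servo_tool: Moves the arm, as the interface text tells. Its arguments: {"type":"object","properties":{"deltas":{"type":"array","items":{"type":"array"}},"grip":{"type":"number"}},"required":["deltas"]}

```bash
mkdir -p pics; ls; cat > h.py <<'E'
import numpy as np, cv2
from workcell import ctrl, get_image, close_job, finder
def world(p,uv,d):
    n=cv2.undistortPoints(np.float64(uv).reshape(-1,1,2),p["K"],np.float64(p["dist"])).reshape(-1,2)
    d=np.asarray(d,float).reshape(-1,1)
    c=np.hstack([n*d,d]); return c@p["pose"][:3,:3].T+p["pose"][:3,3]
def pix(p,X):
    X=np.float64(X).reshape(-1,3); T=np.linalg.inv(p["pose"])
    c=X@T[:3,:3].T+T[:3,3]
    return cv2.projectPoints(c,np.zeros(3),np.zeros(3),p["K"],np.float64(p["dist"]))[0].reshape(-1,2)
def find(p,q):
    out=[]
    for r in finder.silhouettes(q,p)[:1]:
        m=r["mask"]&(p["depth"]>0); v,u=np.nonzero(m)
        W=world(p,np.c_[u,v],p["depth"][m]); out.append((r["score"],r["rect"],W))
    return out
E
python3 - <<'E'
from h import *
np.set_printoptions(precision=1,suppress=True)
P={n:get_image(n) for n in("side","top")}
for n,p in P.items():
    cv2.imwrite(f"pics/{n}0.png",p["frame"]); print(n,p["pose"],p["K"][0,0])
    for q in("press","knob","guard","lip","pointer","bolt"):
        for s,r,W in find(p,q): print(n,q,round(s,2),np.multiply(r,[640,400,640,400]),np.median(W,0),np.percentile(W,2,0),np.percentile(W,98,0))
print(ctrl.get_obs(),ctrl.grip_point_offset)
E
```

```text
pics
side [[   1.    -0.2    0.2  343.7]
 [  -0.2   -0.7    0.7 -854.3]
 [  -0.    -0.7   -0.7 1044.7]
 [   0.     0.     0.     1. ]] 437.6604588572832
side press 0.6 [389.4 212.8 136.  167.6] [ 704.9 -140.1   93.8] [ 613.5 -262.7    9.1] [873.6 150.9 353.1]
side knob 0.69 [335.4 193.8  32.6  38.6] [636.3  67.6 105.5] [575.9  -2.4  86.1] [650.7 125.4 115. ]
side guard 0.97 [373.5 227.2  50.8  88.3] [ 692.8 -115.6   97.8] [ 639.1 -211.7   41.5] [705.3 -12.1 191.1]
side lip 0.72 [374.3 225.8  53.3  89.7] [ 692.1 -112.5   97.8] [ 638.2 -212.1   37.7] [704.   -5.9 191.1]
side pointer 0.74 [394.4 245.5  28.9  14.2] [ 695.3 -237.7  175.5] [ 653.2 -256.3  103.3] [ 723.  -179.4  183.9]
side bolt 0.57 [340.  192.8  33.7  38.9] [636.2  68.8 105.2] [579.3  -4.8  84.7] [653.  129.2 116.5]
top [[  -0.    -1.     0.1  400.7]
 [  -1.     0.     0.     5. ]
 [  -0.    -0.1   -1.  1508.9]
 [   0.     0.     0.     1. ]] 399.910958887809
top press 0.94 [344.3 141.6 127.2 107.5] [707.3 -63.4  71.7] [ 611.1 -245.2    8.4] [873.5 162.  355.6]
top knob 0.51 [308.9 184.6  35.8  18.3] [631.9  70.4 107. ] [574.3   1.1  52.1] [641.5 113.  117.9]
top guard 0.69 [357.6 164.8  64.3  30.5] [ 688.8 -114.    97.2] [ 637.6 -210.    51.4] [703.  -11.5 192.6]
top lip 0.73 [356.9 164.6  61.5  27.9] [ 688.9 -116.6   96.9] [ 637.9 -210.5   46.8] [704.2 -11.5 192.7]
top bolt 0.55 [311.4 184.1  43.9  18.6] [635.2  70.3 106.7] [575.8 -11.3  97.5] [645.8 125.1 116.9]
{'t': 0.7, 'qpos': array([-1.4,  0.4,  1.6,  0. ,  1.1, -0. ]), 'qvel': array([ 0., -0., -0., -0.,  0.,  0.]), 'joint_torque': array([  0. , -54.4, -27.4,   0.1,   0. ,  -0. ]), 'ee_pos': array([ 147.9, -607.2,  222.7]), 'orientation': array([3.1, 0.4, 0. ]), 'ft_force': array([ 0.2,  0.3, -1.6]), 'moment': array([0., 0., 0.]), 'grasp_force': 0.0, 'width': 87.7739263512034} 18.700000000000003
```

```bash
python3 - <<'E'
import cv2,numpy as np
a=cv2.imread("pics/side0.png")[110:310,230:490]; b=cv2.imread("pics/top0.png")[70:270,200:460]
cv2.imwrite("pics/c0.png",np.vstack([cv2.resize(a,None,fx=2,fy=2,interpolation=2)[:300*2][:300*2//2+0*1] if 0 else cv2.resize(a,(390,300),interpolation=2),cv2.resize(b,(390,300),interpolation=2)]))
cv2.imwrite("pics/c1.png",cv2.resize(a,(780,600),interpolation=2))
E
```

```text
(no output)
```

View pics/c1.png

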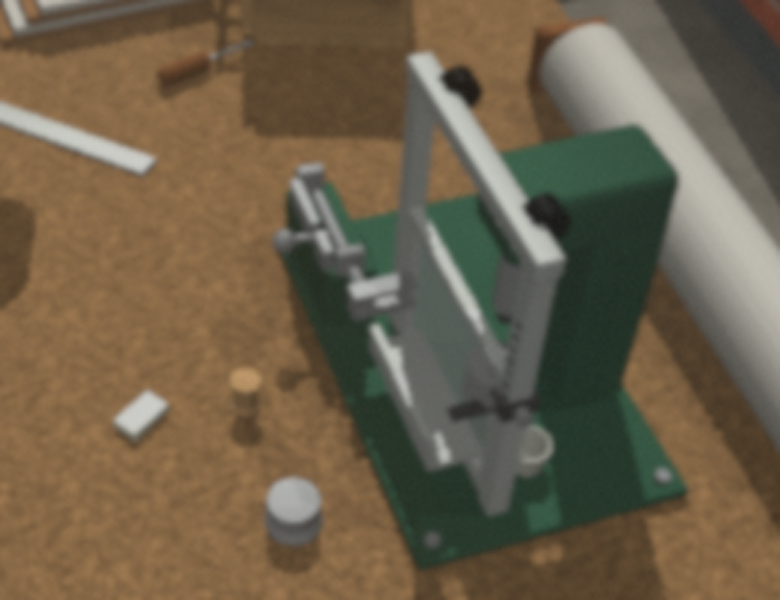

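View pics/top0.png

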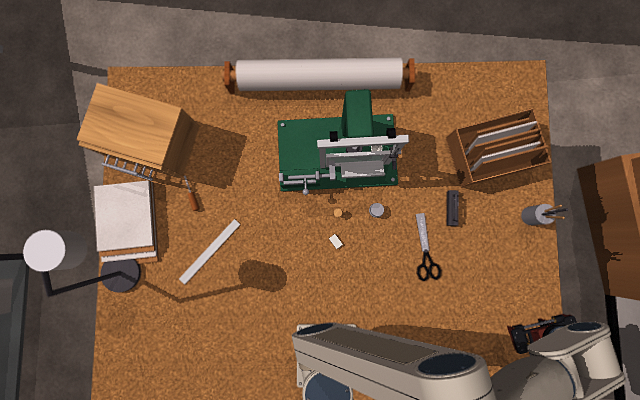

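```bash
python3 - <<'E'
from h import *
np.set_printoptions(precision=1,suppress=True)
for n in("top","side"):
    p=get_image(n); f=p["frame"].astype(int)
    v,u=np.mgrid[0:400,0:640]; W=world(p,np.c_[u.ravel(),v.ravel()],p["depth"].ravel()).reshape(400,640,3)
    g=(f[...,1]>f[...,2]+12)&(f[...,1]>f[...,0])&(p["depth"]>0)&(W[...,0]>580)&(W[...,0]<950)&(abs(W[...,1])<350)
    b=g&(W[...,2]<22)&(W[...,2]>6)
    X=W[b]; r=cv2.minAreaRect(X[:,:2].astype(np.float32)); print(n,b.sum(),r,np.median(X[:,2]),cv2.boxPoints(r))
    c=(W[...,2]>335)&(W[...,2]<365)&(W[...,0]>640)&(W[...,0]<800)&(abs(W[...,1]+50)<200)&(np.ptp(f,axis=2)<30)
    X=W[c]; r=cv2.minAreaRect(X[:,:2].astype(np.float32)); print('bar',c.sum(),r,np.median(X[:,2]),cv2.boxPoints(r))
    for q in("knob","pointer"):
        for s,r,Y in find(p,q): print(q,round(s,2),np.multiply(r,[640,400,640,400]))
E
```

```text
top 4014 ((745.998779296875, -46.33526611328125), (274.6285400390625, 443.3314208984375), 2.556380033493042) 14.35114013798534 [[ 598.9  169. ]
 [ 618.7 -273.9]
 [ 893.1 -261.7]
 [ 873.3  181.2]]
bar 953 ((711.476318359375, -109.92253112792969), (47.39037322998047, 268.5892639160156), 2.6884660720825195) 352.291397164621 [[ 681.5   23.1]
 [ 694.1 -245.2]
 [ 741.4 -243. ]
 [ 728.8   25.3]]
knob 0.53 [310.1 185.4  39.6  17.5]
pointer 0.59 [393.2 161.6   8.6  13.5]
side 3928 ((746.6605224609375, -46.99468994140625), (272.9205017089844, 443.4190673828125), 2.7069077491760254) 13.562526344318144 [[ 599.9  168. ]
 [ 620.8 -274.9]
 [ 893.4 -262. ]
 [ 872.5  180.9]]
bar 1203 ((713.6821899414062, -110.60821533203125), (49.627254486083984, 273.1537170410156), 2.7647032737731934) 351.30670025345387 [[ 682.3   24.6]
 [ 695.5 -248.2]
 [ 745.1 -245.8]
 [ 731.9   27. ]]
knob 0.47 [336.9 194.1  35.   41. ]
pointer 0.63 [396.7 245.8  31.3  17.8]
```

```bash
cat >> h.py <<'E'
from scipy.spatial.transform import Rotation as Ro
YAW=0.0455; O=np.array([696.7,-111.5,0]); RP=Ro.from_euler("z",YAW).as_matrix()
def p2w(x): return O+RP@np.float64(x)
def w2p(W): return (np.asarray(W)-O)@RP
DOWN=RP@np.diag([1,-1,-1.])          # tool x=press x, tool z down
def tilt(th): return RP@Ro.from_euler("y",-th).as_matrix()@np.diag([1,-1,-1.]) # th>0: tool z leans to press +x
def delta(pos,R,frm=None):
    if frm is None:
        o=ctrl.get_obs(); frm=(o["ee_pos"],Ro.from_rotvec(o["orientation"]).as_matrix())
    p0,R0=frm
    return np.round(R0.T@(pos-p0),1),np.round(Ro.from_matrix(R0.T@R).as_rotvec(),3)
E
python3 - <<'E'
from h import *
np.set_printoptions(precision=1,suppress=True)
print(tilt(.6)[:,2])
for n in("side","top"):
    p=get_image(n)
    for s,r,W in find(p,"knob"):
        L=w2p(W); k=L[(L[:,0]<-90)&(L[:,2]>60)]; print(n,len(k),np.median(k,0),k.min(0),k.max(0))
    for s,r,W in find(p,"pointer"):
        L=w2p(W); print(n,s,L[np.argsort(L[:,0])][:12], np.percentile(L[:,2],[5,25,50,75,95]))
    for nm in("spool","tin","chalk"):
        for s,r,W in find(p,nm): print(nm,s,np.median(W,0))
# grasp above knob
print(delta(p2w([-104,186,222]),DOWN))
E
```

```text
[ 0.6  0.  -0.8]
side 35 [-103.1  181.2  110.4] [-111.7  175.2  102.8] [-91.4 189.8 117.8]
side 0.57 [[ -49.9 -121.2  173.6]
 [ -48.7 -124.8  173.5]
 [ -48.7 -118.3  173.6]
 [ -48.3 -116.8  175.6]
 [ -48.1 -123.   175.2]
 [ -46.9 -125.8  178.1]
 [ -46.7 -119.7  174.6]
 [ -46.1 -117.9  176.2]
 [ -45.3 -127.9  180. ]
 [ -45.2 -123.6  170.7]
 [ -44.7 -114.6  175.8]
 [ -43.8 -126.   173.1]] [166.7 173.1 175.4 178.6 182.8]
tin 0.62 [ 524.1 -202.2   33.1]
chalk 0.7 [410.9 -41.3  10. ]
top 21 [-104.6  186.2  113.9] [-111.8  179.5  106.7] [-93.  190.6 124.5]
top 0.65 [[-203.1  -70.     7.9]
 [-202.3  -67.5   -1.5]
 [-199.9  -81.4    8.3]
 [-199.7  -77.7    7.6]
 [-199.4  -74.2    6.2]
 [-199.2  -70.4    6.3]
 [-199.2  -66.3    9.2]
 [-199.1  -62.4   10.5]
 [-198.6  -59.3    5.8]
 [-198.2  -81.3   36.7]
 [-197.9  -77.8   35.6]
 [-197.9  -73.8   38.1]] [ 5.9 31.9 34.5 37.3 40.6]
spool 0.41 [514.1 -47.5  39. ]
tin 0.57 [ 521.9 -188.1   34.4]
chalk 0.39 [408.6 -37.9  12. ]
(array([ 584.2, -554.4,    0.6]), array([0. , 0. , 0.2]))
```

Request:
servo_tool(deltas=[[[146,-138.6,0],[0,0,0]],[[146,-138.6,0],[0,0,0]],[[146,-138.6,0],[0,0,0]],[[146,-138.6,0],[0,0,0]],[[146,-138.6,0],[0,0,0]]], grip=-1)

```text
t: 2.02
ee_pos: [257.7, -435.7, 222.7]
orientation: [-3.119, -0.374, -0.0]
ft_force: [0.4, -0.4, -0.2]
width: 87.8
grasp_force: 0.0
```

Request:
servo_tool(deltas=[[[146,-138.6,0],[0,0,0]],[[146,-138.6,0],[0,0,0]],[[146,-138.6,0],[0,0,0]],[[146,-138.6,0],[0,0,0]],[[146,-138.6,0],[0,0,0]]])

```text
t: 2.43
ee_pos: [366.9, -266.7, 223.0]
orientation: [3.119, 0.375, 0.001]
ft_force: [0.6, 0.1, 0.1]
width: 87.9
grasp_force: 0.0
```

Request:
servo_tool(deltas=[[[146,-138.6,0],[0,0,0]],[[146,-138.6,0],[0,0,0]],[[146,-138.6,0],[0,0,0]],[[146,-138.6,0],[0,0,0]],[[146,-138.6,0],[0,0,0]]])

```text
t: 2.85
ee_pos: [476.3, -97.2, 223.0]
orientation: [3.119, 0.375, 0.002]
ft_force: [0.2, -0.1, -0.3]
width: 87.6
grasp_force: 0.0
```

Request:
servo_tool(deltas=[[[146,-138.6,0],[0,0,0.2]],[[146,-138.6,0],[0,0,0.2]],[[146,-138.6,0],[0,0,0.2]],[[146,-138.6,0],[0,0,0.2]],[[146,-138.6,0],[0,0,0.2]]])

```text
t: 3.27
ee_pos: [585.2, 71.9, 222.8]
orientation: [-3.141, -0.062, -0.001]
ft_force: [0.1, 0.4, 0.0]
width: 87.9
grasp_force: 0.0
```

```bash
python3 - <<'E'
from h import *
np.set_printoptions(precision=2,suppress=True)
o=ctrl.get_obs(); print(o["t"],o["qpos"],o["ee_pos"],w2p(o["ee_pos"]),delta(p2w([-104,186,222]),DOWN))
p=get_image("wrist"); f=p["frame"].copy(); print(p["pose"])
K={"knob0":[-105,186,105],"knob2":[-104,186,112],"notch":[-50,185,100],"wallR":[-69,148,114],"wallL":[-69,262,114],"lipL":[-58,55,98],"lipR":[-58,-100,98]}
for k,x in K.items():
    c=pix(p,p2w(x))[0]; print(k,c)
    if np.all(abs(c)<900): cv2.drawMarker(f,tuple(int(i) for i in c),(0,0,255),0,8)
cv2.imwrite("pics/w1.png",f)
for s,r,W in find(p,"knob"):
    L=w2p(W); k=L[(L[:,0]<-92)&(L[:,2]>60)]; print(s,len(k),np.median(k,0),np.percentile(k,2,0),np.percentile(k,98,0))
E
```

```text
3.2667 [0.1  0.37 1.71 0.   1.06 1.63] [585.16  71.87 222.85] [-103.08  188.25  222.85] (array([-0.9,  2.3,  0.8]), array([-0.  , -0.  , -0.01]))
[[  0.04  -0.96  -0.29 663.15]
 [ -1.    -0.04  -0.01  75.3 ]
 [ -0.     0.29  -0.96 384.34]
 [  0.     0.     0.     1.  ]]
knob0 [322.38 195.75]
knob2 [322.44 196.81]
notch [323.26 135.31]
wallR [365.93 158.66]
wallL [235.4  159.47]
lipL [464.98 143.65]
lipR [625.07 144.36]
0.81 494 [-102.34  186.43  111.84] [-113.37  176.22  104.86] [-93.38 196.52 115.54]
```

View pics/w1.png

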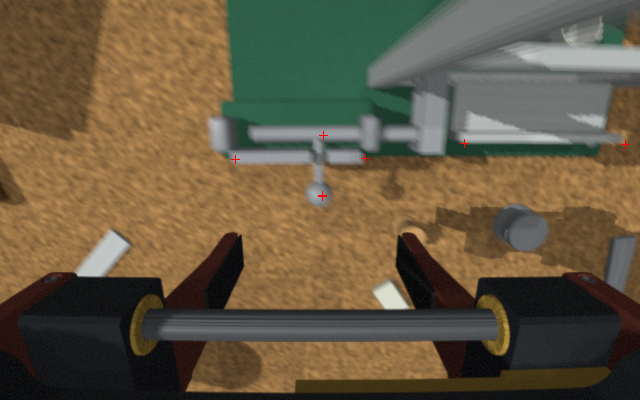

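Request:
servo_tool(deltas=[[[0,0,35],[0,0,0]],[[0,0,70],[0,0,0]],[[0,0,105],[0,0,0]],[[0,0,130],[0,0,0]],[[0,0,137],[0,0,0]]])

```text
t: 3.78
ee_pos: [580.8, 68.6, 81.7]
orientation: [3.14, 0.06, -0.011]
ft_force: [-1.1, -0.4, 0.2]
width: 88.0
grasp_force: 0.0
```

Request:
servo_tool(deltas=[[[0,0,0],[0,0,0]],[[0,0,0],[0,0,0]],[[0,0,0],[0,0,0]],[[0,0,0],[0,0,0]],[[0,0,0],[0,0,0]]], grip=1)

```text
t: 4.2
ee_pos: [585.2, 69.6, 87.3]
orientation: [-3.141, -0.061, -0.004]
ft_force: [0.5, -0.4, 0.3]
width: 58.1
grasp_force: 0.0
```

Request:
servo_tool(deltas=[[[0,0,0],[0,0,0]],[[0,0,0],[0,0,0]],[[0,0,0],[0,0,0]]])

```text
t: 4.45
ee_pos: [584.3, 69.6, 86.1]
orientation: [-3.141, -0.061, -0.001]
ft_force: [0.1, 1.2, -0.2]
width: 37.8
grasp_force: 0.0
```

Request:
servo_tool(deltas=[[[0,0,0],[0,0,0]],[[0,0,0],[0,0,0]],[[0,0,0],[0,0,0]],[[0,0,0],[0,0,0]],[[0,0,0],[0,0,0]]])

```text
t: 4.87
ee_pos: [584.1, 69.6, 85.6]
orientation: [-3.141, -0.061, 0.0]
ft_force: [-0.3, -0.1, 0.5]
width: 22.6
grasp_force: 30.0
```

```bash
python3 - <<'E'
from h import *
np.set_printoptions(precision=2,suppress=True)
o=ctrl.get_obs(); print(o["t"],o["width"],o["grasp_force"],o["ft_force"],w2p(o["ee_pos"]))
E
```

```text
4.8667 22.599047392345042 29.999996423721313 [-0.28 -0.06  0.5 ] [-104.2   186.07   85.64]
```

Request:
servo_tool(deltas=[[[0.7,0,-6.5],[0,0,0]],[[2.3,0,-12.5],[0,0,0]],[[5,0,-18.8],[0,0,0]],[[9.4,0,-26.7],[0,0,0]],[[9.4,0,-26.7],[0,0,0]]])

```text
t: 5.28
ee_pos: [594.3, 70.1, 114.2]
orientation: [-3.141, -0.061, -0.001]
ft_force: [-4.4, 1.8, 1.7]
width: 22.3
grasp_force: 30.0
```

Request:
servo_tool(deltas=[[[4.5,0,-5.5],[0,0,0]],[[9.1,0,-10.2],[0,0,0]],[[14.5,0,-14.3],[0,0,0]],[[20.5,0,-17.9],[0,0,0]],[[20.5,0,-17.9],[0,0,0]]])

```text
t: 5.7
ee_pos: [616.2, 70.9, 131.5]
orientation: [-3.141, -0.061, -0.005]
ft_force: [-2.2, 2.6, 2.8]
width: 22.6
grasp_force: 30.0
```

```bash
python3 - <<'E'
from h import *
np.set_printoptions(precision=2,suppress=True)
o=ctrl.get_obs(); print(o["t"],o["width"],o["grasp_force"],o["ft_force"],w2p(o["ee_pos"]))
p=get_image("side"); 
for s,r,W in find(p,"knob"): print(np.multiply(r,[640,400,640,400]))
cv2.imwrite("pics/s2.png",cv2.resize(p["frame"][130:250,270:430],None,fx=4,fy=4,interpolation=2))
E
```

```text
5.7 22.64024414462454 30.000244081020355 [-2.25  2.59  2.76] [-72.1  185.85 131.48]
[329.66 278.68  21.5   22.  ]
```

View pics/s2.png

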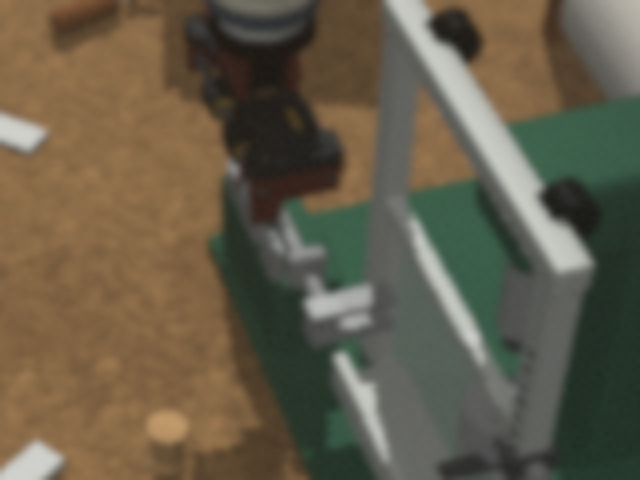

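Request:
servo_tool(deltas=[[[0,-8,0],[0,0,0]],[[0,-18,0],[0,0,0]],[[0,-28,0],[0,0,0]],[[0,-36,0],[0,0,0]],[[0,-41,0],[0,0,0]]])

```text
t: 6.22
ee_pos: [612.3, 113.1, 130.3]
orientation: [-3.141, -0.062, -0.0]
ft_force: [-1.8, -2.7, 3.2]
width: 22.2
grasp_force: 30.0
```

Request:
servo_tool(deltas=[[[0,-1,0],[0,0,0]],[[0,-2,0],[0,0,0]],[[0,-3,0],[0,0,0]],[[0,-4,0],[0,0,0]],[[0,-4,0],[0,0,0]]])

```text
t: 6.63
ee_pos: [612.2, 115.6, 130.3]
orientation: [3.141, 0.061, -0.0]
ft_force: [-2.0, -1.8, 5.4]
width: 22.2
grasp_force: 30.0
```

```bash
python3 - <<'E'
from h import *
np.set_printoptions(precision=2,suppress=True)
o=ctrl.get_obs(); print(o["t"],o["width"],o["grasp_force"],o["ft_force"],w2p(o["ee_pos"]))
E
```

```text
6.6333 22.213700442959507 30.000678598880768 [-2.04 -1.82  5.37] [-74.08 230.67 130.26]
```

Request:
servo_tool(deltas=[[[0,-1,0],[0,0,0]],[[0,-2,0],[0,0,0]],[[0,-3,0],[0,0,0]],[[0,-3,0],[0,0,0]]])

```text
t: 6.97
ee_pos: [612.0, 116.1, 130.1]
orientation: [3.137, 0.061, -0.001]
ft_force: [-1.1, -13.9, 4.0]
width: 22.5
grasp_force: 30.0
```

Request:
servo_tool(deltas=[[[0,0,0],[0,0,0]],[[0,0,0],[0,0,0]],[[0,0,0],[0,0,0]],[[0,0,0],[0,0,0]],[[0,0,0],[0,0,0]]], grip=-1)

```text
t: 7.38
ee_pos: [612.3, 119.0, 130.1]
orientation: [-3.141, -0.061, -0.0]
ft_force: [0.1, -0.3, -0.5]
width: 52.5
grasp_force: 0.0
```

Request:
servo_tool(deltas=[[[0,0,-20],[0,0,0]],[[0,0,-50],[0,0,0]],[[0,0,-85],[0,0,0]],[[-20,0,-115],[0,0,0]],[[-40,0,-130],[0,0,0]]])

```text
t: 7.8
ee_pos: [574.0, 117.8, 264.0]
orientation: [-3.14, -0.061, -0.009]
ft_force: [1.1, 0.1, 1.2]
width: 85.5
grasp_force: 0.0
```

```bash
python3 - <<'E'
from h import *
np.set_printoptions(precision=2,suppress=True)
o=ctrl.get_obs(); print(o["t"],o["width"],o["grasp_force"],o["ft_force"],w2p(o["ee_pos"]),o["qpos"])
p=get_image("wrist"); cv2.imwrite("pics/w3.png",p["frame"])
for s,r,W in find(p,"knob"):
    L=w2p(W); k=L[(L[:,2]>125)]; print(s,len(k),np.median(k,0),np.percentile(k,2,0),np.percentile(k,98,0))
th=.7
for x in ([-150,-22.5,200],[-150,-22.5,60],[-100,-22.5,40]): print(delta(p2w(x),tilt(th)), p2w(x))
E
```

```text
7.8 85.46459881454437 0.0 [1.1  0.14 1.15] [-112.17  234.62  264.05] [0.18 0.32 1.68 0.   1.13 1.71]
  return _methods._mean(a, axis=axis, dtype=dtype,
  ret = um.true_divide(
Traceback (most recent call last):
IndexError: index -1 is out of bounds for axis 0 with size 0
```

View pics/w3.png

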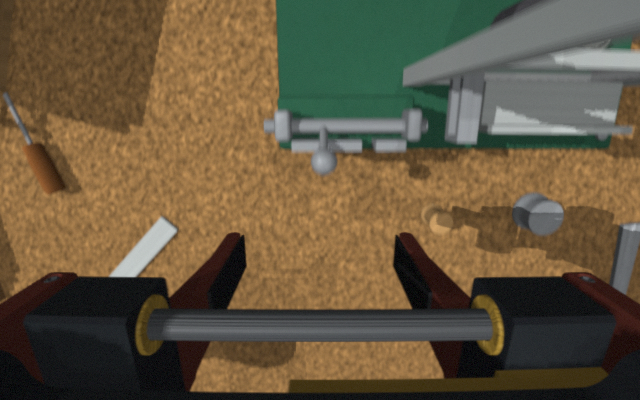

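```bash
python3 - <<'E'
from h import *
o=ctrl.get_obs(); print(o["t"],w2p(o["ee_pos"]),o["ft_force"])
M=np.array(p2w([-160,106,230])),tilt(.5); A=p2w([-126,-22.5,99]),tilt(.9)
print(delta(*M)); print(delta(*A,M)); print(delta(p2w([-40,-22.5,30.7]),tilt(.9),A))
E
```

```text
7.9 [-114.27455521  234.61997678  263.50845643] [ 0.40357397  0.05941798 -0.46958976]
(array([-45.1, 128.9,  33.2]), array([ 0.001,  0.495, -0.006]))
(array([-33. , 128.5, 131.3]), array([0. , 0.4, 0. ]))
(array([ -0. ,  -0. , 109.8]), array([0., 0., 0.]))
```

Request:
servo_tool(deltas=[[[-45,129,33],[0,0.5,0]],[[-45,129,33],[0,0.5,0]],[[-45,129,33],[0,0.5,0]],[[-45,129,33],[0,0.5,0]],[[-45,129,33],[0,0.5,0]]], grip=1)

```text
t: 8.32
ee_pos: [525.3, -16.0, 222.3]
orientation: [-3.037, -0.054, -0.77]
ft_force: [-0.6, -0.3, -1.0]
width: 58.2
grasp_force: 0.0
```

Request:
servo_tool(deltas=[[[-33,128,131],[0,0.4,0]],[[-33,128,131],[0,0.4,0]],[[-33,128,131],[0,0.4,0]],[[-33,128,131],[0,0.4,0]],[[-33,128,131],[0,0.4,0]]])

```text
t: 8.73
ee_pos: [544.3, -0.4, 203.1]
orientation: [-2.876, -0.123, -0.919]
ft_force: [-0.2, 0.3, -1.1]
width: 24.6
grasp_force: 0.0
```

Request:
servo_tool(deltas=[[[0,0,0],[0,0,0]],[[0,0,0],[0,0,0]],[[0,0,0],[0,0,0]]])

```text
t: 8.98
ee_pos: [543.9, -0.3, 203.6]
orientation: [-2.877, -0.123, -0.917]
ft_force: [0.2, 0.1, -0.1]
width: 5.0
grasp_force: 0.0
```

```bash
python3 - <<'E'
from h import *
np.set_printoptions(precision=3,suppress=True)
o=ctrl.get_obs(); print(o["t"],o["width"],o["ft_force"],w2p(o["ee_pos"]),o["qpos"])
print(delta(p2w([-40,-22.5,30.7]),tilt(.9)))
p=get_image("wrist"); f=p["frame"].copy()
K={"lip":[-58,-22.5,98],"lipL":[-58,55,98],"lipR":[-58,-100,98],"tip174":[-50,-119,174],"tip174b":[-50,-119,180]}
for k,x in K.items():
    c=pix(p,p2w(x))[0]; print(k,c)
    cv2.drawMarker(f,tuple(int(i) for i in c),(0,0,255),0,8)
cv2.imwrite("pics/w4.png",f)
for s,r,W in find(p,"pointer"):
    L=w2p(W); print(s,np.multiply(r,[640,400,640,400]),np.median(L,0),np.percentile(L,2,0),np.percentile(L,98,0))
E
```

```text
8.9833 5.009718453668518 [ 0.236  0.087 -0.072] [-147.617  118.     203.61 ] [-0.149  0.182  2.225  1.011  0.264  0.409]
(array([-13.4, 162.3, 186.3]), array([-0.112,  0.281, -0.011]))
lip [484.68  181.139]
lipL [401.228 178.585]
lipR [570.08  183.894]
tip174 [663.352 135.066]
tip174b [671.024 130.696]
0.61 [628.224  77.36   22.016  55.72 ] [ -11.236 -107.429  170.222] [ -18.316 -116.5    161.322] [  17.807 -105.453  181.645]
```

View pics/w4.png

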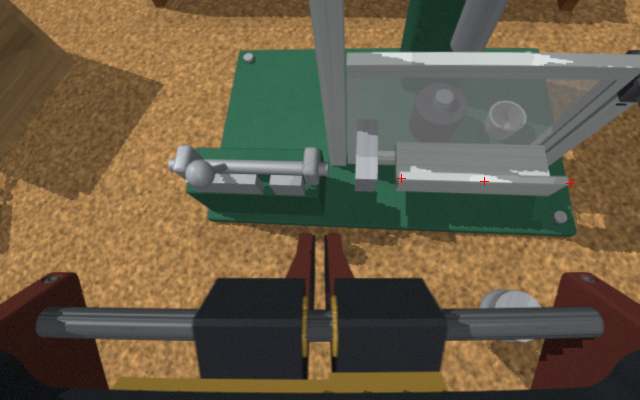

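```bash
cat > d.py <<'E'
from h import *
import sys
np.set_printoptions(precision=3,suppress=True)
a=[float(x) for x in sys.argv[1:]]
o=ctrl.get_obs(); print(o["t"],o["width"],o["ft_force"],w2p(o["ee_pos"]),o["qpos"])
print(delta(p2w(a[:3]),tilt(a[3])))
E
python3 d.py -170 -22.5 200 1.0
```

```text
9.0833 0.4908128105821656 [-0.268 -0.185 -0.351] [-147.514  118.092  204.14 ] [-0.149  0.181  2.225  1.013  0.264  0.407]
(array([-21.4, 138.5, -25.4]), array([-0.112,  0.379, -0.017]))
```

Request:
servo_tool(deltas=[[[-21,138,-25],[-0.112,0.38,-0.02]],[[-21,138,-25],[-0.112,0.38,-0.02]],[[-21,138,-25],[-0.112,0.38,-0.02]],[[-21,138,-25],[-0.112,0.38,-0.02]],[[-21,138,-25],[-0.112,0.38,-0.02]]])

```text
t: 9.5
ee_pos: [534.8, -39.9, 198.3]
orientation: [-2.792, -0.124, -1.118]
ft_force: [-0.6, 0.2, 0.1]
width: 0.5
grasp_force: 0.0
```

```bash
python3 d.py -170 -22.5 200 1.0
```

```text
9.5 0.5163671207155791 [-0.552  0.237  0.099] [-158.499   78.88   198.296] [-0.298  0.217  2.315  1.818  0.364 -0.52 ]
(array([ -6.6,  99.6, -21.4]), array([-0.12 ,  0.236, -0.02 ]))
```

Request:
servo_tool(deltas=[[[-7,100,-21],[-0.12,0.236,-0.02]],[[-7,100,-21],[-0.12,0.236,-0.02]],[[-7,100,-21],[-0.12,0.236,-0.02]],[[-7,100,-21],[-0.12,0.236,-0.02]],[[-7,100,-21],[-0.12,0.236,-0.02]]])

```text
t: 9.92
ee_pos: [526.1, -145.1, 197.4]
orientation: [-2.742, -0.055, -1.493]
ft_force: [0.2, 1.1, -1.4]
width: 0.6
grasp_force: 0.0
```

```bash
python3 d.py -170 -22.5 200 1.0
```

```text
9.9167 0.6088719539551731 [ 0.247  1.085 -1.414] [-171.986  -25.804  197.376] [-0.567  0.346  2.396  2.295  0.695 -1.217]
(array([ 3.3, -3.3,  0.2]), array([ 0.005,  0.002, -0.003]))
```

```bash
python3 d.py -126 -22.5 99 0.9
```

```text
9.9167 0.6088719539551731 [ 0.247  1.085 -1.414] [-171.986  -25.804  197.376] [-0.567  0.346  2.396  2.295  0.695 -1.217]
(array([-57.7,  -3.5,  92. ]), array([ 0.004, -0.098, -0.003]))
```

Request:
servo_tool(deltas=[[[-20,-1,30],[0,-0.05,0]],[[-40,-2,60],[0,-0.1,0]],[[-58,-3.5,92],[0,-0.1,0]],[[-58,-3.5,92],[0,-0.1,0]],[[-58,-3.5,92],[0,-0.1,0]]])

```text
t: 10.33
ee_pos: [572.5, -134.5, 97.5]
orientation: [-2.811, -0.063, -1.345]
ft_force: [-0.9, 0.0, 0.0]
width: 0.7
grasp_force: 0.0
```

```bash
python3 d.py -40 -22.5 30.7 0.9; python3 - <<'E'
from h import *
p=get_image("wrist"); f=p["frame"].copy()
for k,x in {"lip":[-58,-22.5,98],"lipL":[-58,55,98],"lipR":[-58,-100,98],"tip":[-50,-119,174]}.items():
    c=pix(p,p2w(x))[0]; print(k,c); cv2.drawMarker(f,tuple(int(i) for i in c),(0,0,255),0,8)
cv2.imwrite("pics/w5.png",f)
E
```

```text
10.3333 0.7247912105197751 [-0.947  0.004  0.035] [-125.139  -17.317   97.474] [-0.45   0.59   2.293  2.499  0.674 -1.366]
(array([  1.4,   5.7, 108.2]), array([-0.005,  0.007, -0.003]))
lip [327.81911823 159.58894551]
lipL [216.30155341 159.99006418]
lipR [439.57779898 159.5596437 ]
tip [517.43085267  49.27710155]
```

View pics/w5.png

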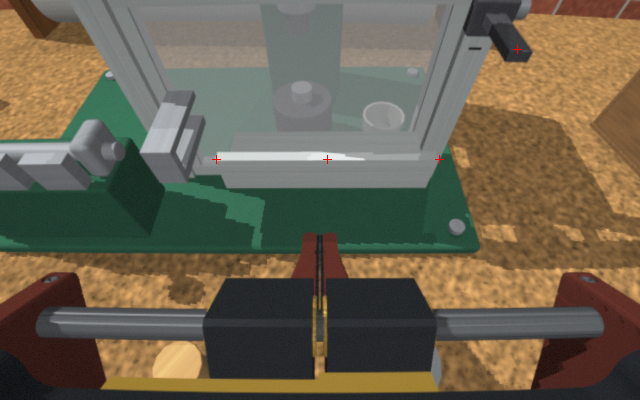

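Request:
servo_tool(deltas=[[[0.5,2,25],[0,0,0]],[[1,4,50],[0,0,0]],[[1.4,5.7,75],[0,0,0]],[[1.4,5.7,95],[0,0,0]],[[1.4,5.7,108],[0,0,0]]])

```text
t: 10.8
ee_pos: [660.0, -138.3, 36.8]
orientation: [-2.81, -0.063, -1.359]
ft_force: [-0.7, -0.4, 0.2]
width: 0.7
grasp_force: 0.0
```

Request:
servo_tool(deltas=[[[0,0,0],[0,0,0]],[[0,0,0],[0,0,0]]])

```text
t: 10.97
ee_pos: [658.5, -138.0, 35.9]
orientation: [-2.811, -0.063, -1.357]
ft_force: [0.4, 0.2, -0.9]
width: 0.6
grasp_force: 0.0
```

```bash
python3 d.py -40 -22.5 30.7 0.9; cat > m.py <<'E'
from h import *
np.set_printoptions(precision=1,suppress=True)
p=get_image("wrist"); v,u=np.mgrid[0:400,0:640]
W=w2p(world(p,np.c_[u.ravel(),v.ravel()],p["depth"].ravel())).reshape(400,640,3); ok=p["depth"]>0
g=p["frame"].max(2)
# flange: top edge height per column for points near its x, within rail y
m=ok&(W[...,0]>-66)&(W[...,0]<-45)&(W[...,1]>-95)&(W[...,1]<50)&(W[...,2]>80)
print("lip n",m.sum(),"z pct 50,90,95,99",np.percentile(W[m][:,2],[50,90,95,99]))
q=ok&(W[...,0]<-20)&(W[...,0]>-75)&(W[...,1]<-103)&(W[...,1]>-140)&(W[...,2]>140)&(g<110)
L=W[q]; print("ptr n",len(L))
if len(L):
    print(np.percentile(L,[2,50,98],axis=0)); 
    f=L[L[:,0]<np.percentile(L[:,0],2)+14]; print("front",np.percentile(f[:,2],[5,50,75,90,97]),u[q].min(),u[q].max(),v[q].min(),v[q].max())
E
python3 m.py
```

```text
10.9667 0.570873956021785 [ 0.435  0.212 -0.891] [-39.362 -24.769  35.89 ] [-0.371  0.769  2.111  2.604  0.667 -1.401]
(array([-4.5, -2.3,  2.7]), array([-0.   ,  0.001, -0.   ]))
lip n 14346 z pct 50,90,95,99 [96.4 98.2 98.4 98.8]
ptr n 0
```

Request:
servo_tool(deltas=[[[3,0,-2.5],[0,0,0]],[[7,0,-5.5],[0,0,0]],[[12,0,-9.5],[0,0,0]],[[18,0,-14.3],[0,0,0]],[[23.5,0,-18.7],[0,0,0]]])

```text
t: 11.43
ee_pos: [657.4, -138.1, 64.1]
orientation: [-2.813, -0.062, -1.351]
ft_force: [-4.0, -0.6, -2.0]
width: 0.4
grasp_force: 1.8
```

Request:
servo_tool(deltas=[[[6,0,-4.8],[0,0,0]],[[12,0,-9.5],[0,0,0]],[[17,0,-13.5],[0,0,0]],[[21,0,-16.7],[0,0,0]],[[23.5,0,-18.7],[0,0,0]]])

```text
t: 11.85
ee_pos: [657.7, -138.1, 94.4]
orientation: [-2.813, -0.062, -1.352]
ft_force: [-5.3, -1.2, -1.3]
width: 0.4
grasp_force: 2.2
```

```bash
python3 d.py -40 -22.5 30.7 0.9;python3 m.py
```

```text
11.85 0.354623792166634 [-5.271 -1.177 -1.329] [-40.129 -24.784  94.38 ] [-0.371  0.633  2.127  2.508  0.563 -1.283]
(array([-49.7,  -2.2,  39.9]), array([ 0.   ,  0.004, -0.001]))
lip n 18563 z pct 50,90,95,99 [146.7 153.5 153.8 154.2]
ptr n 3352
[[ -54.2 -124.6  169.2]
 [ -40.9 -116.2  174.6]
 [ -21.  -112.1  175.8]]
front [169.6 174.5 175.  175.4 175.7] 532 611 113 190
```

Request:
servo_tool(deltas=[[[4,0,-3.2],[0,0,0]],[[8,0,-6.3],[0,0,0]],[[11,0,-8.7],[0,0,0]],[[13.3,0,-10.6],[0,0,0]],[[13.3,0,-10.6],[0,0,0]]])

```text
t: 12.32
ee_pos: [658.6, -138.2, 111.6]
orientation: [-2.811, -0.063, -1.355]
ft_force: [-3.1, 0.4, -0.9]
width: 0.2
grasp_force: 1.3
```

```bash
cat >> m.py <<'E'
print("lip right end", [ (lo,np.percentile(W[m&(W[...,1]>lo)&(W[...,1]<lo+20)][:,2],[85,95])) for lo in (-95,-60,-20,25)])
t=q&(W[...,0]<-35)
n,b=np.histogram(W[m][:,2],bins=np.arange(140,190,.5)); print("lip mode",b[n.argmax()],n.max())
n,b=np.histogram(W[t][:,2],bins=np.arange(140,190,.5)); print("ptr mode",b[n.argmax()],n.max())
T=t&(W[...,2]>172.5); print("ptr top",T.sum(),np.median(W[T][:,2]))
M=m&(W[...,2]>np.percentile(W[m][:,2],99)-1.8); print("lip top",M.sum(),np.median(W[M][:,2]))
cv2.imwrite("pics/w%d.png"%p["shot"],p["frame"]); print(p["shot"])
E
python3 d.py -40 -22.5 30.7 0.9;python3 m.py
```

```text
12.3167 0.21062367273902952 [-3.102  0.386 -0.854] [-39.264 -24.893 111.604] [-0.371  0.595  2.127  2.472  0.534 -1.241]
(array([-63.7,  -2.4,  49.8]), array([ 0.   ,  0.002, -0.001]))
lip n 19053 z pct 50,90,95,99 [164.9 171.5 171.7 172.2]
ptr n 2756
[[ -54.2 -124.4  169.1]
 [ -40.7 -116.6  174.6]
 [ -21.  -112.2  175.8]]
front [169.4 174.5 175.1 175.4 175.8] 512 578 145 218
lip right end [(-95, array([171.2, 171.6])), (-60, array([171.3, 171.8])), (-20, array([171.3, 171.8])), (25, array([171.3, 171.8]))]
lip mode 171.0 2516
ptr mode 174.5 414
ptr top 1368 174.81600962661952
lip top 6558 171.18883859254063
14
```

Request:
servo_tool(deltas=[[[1,0,-0.8],[0,0,0]],[[2,0,-1.6],[0,0,0]],[[2.7,0,-2.1],[0,0,0]],[[2.7,0,-2.1],[0,0,0]]])

```text
t: 12.7
ee_pos: [658.7, -138.2, 114.3]
orientation: [-2.812, -0.063, -1.354]
ft_force: [-1.4, -0.0, -0.1]
width: 0.2
grasp_force: 0.8
```

```bash
python3 d.py -40 -22.5 30.7 0.9;python3 m.py | tail -5
```

```text
12.7 0.23449991357880312 [-1.44  -0.02  -0.087] [-39.155 -24.919 114.332] [-0.371  0.588  2.127  2.464  0.529 -1.232]
(array([-65.9,  -2.4,  51.5]), array([ 0.   ,  0.002, -0.001]))
lip mode 174.0 2454
ptr mode 174.5 423
ptr top 1339 174.79239835462678
lip top 6618 174.1348578572933
15
```

Request:
servo_tool(deltas=[[[0.5,0,-0.4],[0,0,0]],[[0.6,0,-0.5],[0,0,0]],[[0.6,0,-0.5],[0,0,0]]])

```text
t: 13.0
ee_pos: [658.6, -138.2, 115.0]
orientation: [-2.812, -0.062, -1.354]
ft_force: [-0.5, 0.3, -0.9]
width: 0.2
grasp_force: 0.6
```

```bash
python3 d.py -40 -22.5 30.7 0.9;python3 m.py | tail -5
```

```text
13.0 0.21935030501737243 [-0.521  0.297 -0.873] [-39.272 -24.896 114.974] [-0.371  0.587  2.127  2.463  0.527 -1.23 ]
(array([-66.3,  -2.3,  52. ]), array([-0.   ,  0.002, -0.001]))
lip mode 174.5 2488
ptr mode 174.5 387
ptr top 1323 174.8159438529912
lip top 6524 174.7644987402962
16
```

Request:
servo_tool(deltas=[[[-4,0,3.2],[0,0,0]],[[-8,0,6.4],[0,0,0]],[[-12,0,9.5],[0,0,0]],[[-12,0,9.5],[0,0,0]]])

```text
t: 13.38
ee_pos: [657.9, -138.0, 98.2]
orientation: [-2.813, -0.062, -1.351]
ft_force: [-0.2, 0.6, 0.8]
width: 0.3
grasp_force: 0.0
```

Request:
servo_tool(deltas=[[[0,0,-15],[0,0,0]],[[0,0,-35],[0,0,0]],[[0,0,-60],[0,0,0]],[[0,0,-85],[0,0,0]],[[0,0,-90],[0,0,0]]])

```text
t: 13.8
ee_pos: [586.0, -141.2, 156.7]
orientation: [-2.812, -0.062, -1.353]
ft_force: [0.1, 0.6, -0.2]
width: 0.3
grasp_force: 0.0
```

Request:
servo_tool(deltas=[[[0,0,0],[0,0,0]],[[0,0,0],[0,0,0]]])

```text
t: 13.97
ee_pos: [588.9, -141.8, 156.0]
orientation: [-2.812, -0.062, -1.355]
ft_force: [0.8, -1.1, -0.0]
width: 0.5
grasp_force: 0.0
```

```bash
python3 d.py -40 -22.5 30.7 0.9;python3 m.py
```

```text
13.9667 0.5039788636497309 [ 0.816 -1.082 -0.039] [-109.061  -25.339  155.983] [-0.446  0.445  2.257  2.344  0.541 -1.17 ]
(array([-55. ,  -2.9, 132.1]), array([ 0.001,  0.002, -0.001]))
lip n 9056 z pct 50,90,95,99 [165.3 174.9 175.2 175.6]
ptr n 925
[[ -54.2 -124.2  169.4]
 [ -40.2 -117.4  174.6]
 [ -21.  -112.6  175.7]]
front [169.8 174.5 174.9 175.3 175.7] 445 478 118 160
lip right end [(-95, array([174.7, 175.2])), (-60, array([174.7, 175.1])), (-20, array([174.7, 175.2])), (25, array([174.7, 175.3]))]
lip mode 174.5 999
ptr mode 174.5 165
ptr top 469 174.7141100055743
lip top 2410 174.75765566197816
17
```

```bash
python3 - <<'E'
import cv2
from h import *
cv2.imwrite("pics/s9.png",cv2.resize(get_image("side")["frame"][110:310,230:490],(780,600),interpolation=2))
E
```

```text
(no output)
```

View pics/s9.png

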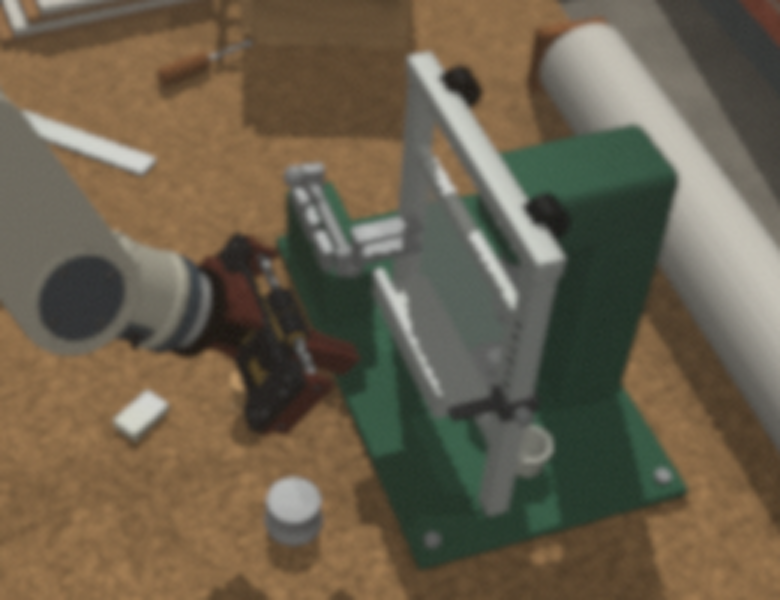

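The guard rail (right end about pixel (440,405)) stands level with the pointer blade at (460,408). The bolt is drawn back at (310,200), the tin, chalk, awl and cup are in place, and the arm is clear of the press.

```bash
python3 -c "
from h import *
print(close_job())"
```

```text
the job is handed in; nothing more can be done
None
```

The job is handed in, but no verdict came back: the bolt is drawn fully back with its handle up, and the guard stands with its rail within about 0.1 mm of the pointer by the wrist camera. The arm is clear of the press, and I saw nothing else moved.

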